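# Hang the cleaning basket in the ultrasonic bath

## Robot

A 6-joint arm with a two-finger parallel gripper is mounted at the origin on the work surface. World frame = base frame: x ahead of the robot, y to its left, z up, the work surface at z = 0. Lengths are in m, angles in rad, forces in N, time in s.
With the tool pointing down it reaches from about 0.275 to 0.975 m from the base axis. Payload 8.4 kg.
Tool frame: the origin (TCP) lies at the very end of the fingers, on their centre line; the grasp point (between the pads) lies 19 mm behind it; z points along the fingers, y is the direction in which the jaws open and shut (so a half turn about z gives the same grasp; the last joint's range is limited). The gripper opens to 92 mm and grips with 3 to 60 N. Pads are 20 mm wide; open, the fingers measure 128 mm over their backs; the gripper's body (75 mm by 189 mm) begins 69 mm behind the grasp point.
Start: joints at [-1.268, 0.353, 1.633, -0, 1.155, -0.002], TCP at [0.188, -0.596, 0.215] pointing down, gripper open.
Joint ranges: [-2.63, 2.63], [-0.92, 2.1], [0.06, 2.66], [-1.3, 4.44], [0, 2.69], [-3.02, 3.02]. Speed limits (rad/s): [2.22, 2.22, 2.79, 3.14, 3.14, 3.14].

## Interface

Orientations are given as a unit quaternion [x, y, z, w].
In Python, from plant import move_to, move_straight, set_joints, move_gripper, wait, inverse_kinematics, get_state, grab_frame, MotionError, sign_off gives the robot as it stands. Calls block until the motion is done:
- move_to(position, orientation): joint-space move of the TCP to a pose.
- move_straight(position, rot=None, vel=0.15): straight line of the TCP; rot=None keeps the orientation; vel is the mean speed in m/s.
- set_joints(angles): joint-space move.
- move_gripper(opening): opening from 0.0 (shut) to 1.0 (fully open); the grip force is fixed at half the most; returns when the fingers have stopped.
- wait(seconds).
- inverse_kinematics(position, orientation): joint angles nearest the present ones, or None.
- get_state(): the state.
- grab_frame(name): name is "scene" or "top"; returns a dict with "pixels" (420x560x3 uint8, blue, green, red), "fov_y" (degrees; the focal length in pixels is half the picture's height over the tangent of half this angle, whatever the lens; pixels are square), "cx", "cy" (the principal point, pixels), "cam_to_world" (4x4, takes a point from camera to world coordinates). Camera axes: x right, y up, looking along -z (the intrinsics and any distortion apply to the point x, -y, -z); pixel columns grow to the right and rows downward; lengths in m; the calibration is good to about 2 mm. A picture is of the moment at which its call begins. There is no depth.
A pose or a line that the arm cannot do raises MotionError and nothing moves.
- sign_off(): hands the job in, once; it reports no verdict.
The state is a dict: "time_s": time; "qpos": joint angles; "joint_velocities": joint speeds; "effort": joint torques, N m; "position": TCP position; "tcp_rot": TCP orientation; "contact_force": force on the tool from outside, world axes, zero at the start; "ft_torque": the same for the moment, N m; "grip_width": opening from 0.0 (shut) to 1.0 (fully open).
Only numpy, scipy, OpenCV 4.12 (cv2) and the standard library are available. Lean on these libraries where they do the work, as an engineer would, in place of code of your own. Each camera call takes 0.05 s, during which the arm holds its last target.

## Task

Take the blue-gripped basket, with the casting in it, and hook its bent lip over the orange saddle on the front rim of the ultrasonic cleaner so that it hangs inside the tank. Keep hold of it and slide it gently along the saddle until the lip drops fully home into the notch, then let go. Never force the basket against the cleaner, keep the casting in it and leave everything else on the bench where it is.

Things in the scene. Friction and masses are not known exactly. Their poses are not given: they have to be found in the camera images.
- tank: Ultrasonic cleaner, fixed, dry: open white-and-steel box 170 (x) by 260 (y) mm, walls 5 mm, rim 150 mm and inner floor 40 mm above the origin (centre of its underside, z up). x runs from its front wall, the one nearer the robot, to its rear wall; y along the front wall. An orange saddle sits on the front rim.
- front_rim (a point): Middle of the front wall's rim (tank frame x = -82.5, y = 0, z = 150 mm), axes as the tank's. The rigid orange saddle straddles this wall: 160 mm long (y), 9 mm thick (x), centred on the wall, skirts down to 15 mm below the rim, one square-edged notch in its middle, 21 mm wide (y), 8 mm deep, open upwards and to both sides.
- saddle_top (a point): Point at the saddle's top height over the middle of the front wall: 12 mm above the rim; the notch floor is 4 mm above the rim. The saddle is clamped anywhere along the wall, so the notch centre lies up to 30 mm either way along y from here. It is not measured: look for it, or slide the lip along the saddle under a light load until it drops 8 mm.
- basket: Hook-on steel basket with blue grip, 0.14 to 0.28 kg, standing on the table. Origin: centre of its underside; z up, x from the hook side to the far side. Basket 60 (x) by 70 (y) by 55 mm high, open on top. Lip on the saddle's top: its origin is 72 mm above the tank's; lip home in the notch: 64 mm. Hung, its x points as the tank's x does.
- lip (a point): Middle of the underside of the bent lip (basket frame x = -35, y = 0, z = 90 mm). The lip is a steel strap 16 mm wide (y), 4 mm thick, bent into an upside-down U: slot 16 mm wide in x, this point at its centre, between the basket's riser and a tongue that hangs 26 mm below this point, its tip flared outwards (to 17 mm from here in -x).
- grip (a point): Centre of the blue grip block over the lip: 16 (x) by 24 (y) by 40 mm high (basket frame x = -36.5, y = 0, z = 106 to 146 mm), axes as the basket's. Below it a narrower neck, 12 mm tall, joins it to the lip. Home in the notch, the grip's underside is 8 mm above the saddle's top.
- casting: Small brass-coloured cast frame, 25 x 30 x 11 mm, 30 g, lying loose on the basket's floor. Origin: centre of its underside.
- pliers: Bystander: small pliers with green handles, about 145 mm long, 12 mm thick, lying; origin under the pivot.
- cast_model: Bystander: white plaster dental model, about 75 x 60 x 27 mm; origin under it.
- jar: Bystander: screw-top jar, 60 mm across, 75 mm high; origin centre of its underside.
- bottle: Bystander: amber bottle, 52 mm across, 130 mm high; origin centre of its underside.
- spatula: Bystander: lab spatula, 160 mm long, lying; origin at its middle on the table.
- brush: Bystander: small brush, 160 mm long, lying; origin at its middle on the table.
- bowl: Bystander: green mixing bowl, 110 mm across, 50 mm high; origin centre of its underside.

How it is judged:
On the way, in this order (a step that is already met when the one before it is completed fails the run):
1. The basket, still held by the fingers, is lowered inside the tank with its lip straddling the saddle (basket origin less than 85 mm above the tank's) (y of basket in the frame of tank between -0.09 and 0.09 m and x of basket in the frame of tank between -0.066 and -0.03 m and angle between the x axis of basket and the x axis of tank, either way round below 0.3 rad and z of basket in the frame of tank below 0.085 m and contact force between basket and the fingers above 1 N), for 0.1 s.
2. The lip is in the notch (basket origin less than 68 mm above the tank's, within 37 mm sideways of the middle of the front wall) while the fingers still hold the basket (y of basket in the frame of tank between -0.09 and 0.09 m and x of basket in the frame of tank between -0.066 and -0.03 m and angle between the x axis of basket and the x axis of tank, either way round below 0.3 rad and y of basket in the frame of tank between -0.037 and 0.037 m and z of basket in the frame of tank below 0.068 m and contact force between basket and the fingers above 1 N), for 0.05 s.
At the end, for the whole second after the job is handed in: The basket hangs in the tank, lip home in the notch: its origin 58 to 67 mm above the tank's, 36 to 60 mm before the tank's centre, within 37 mm sideways of it, x axes within 0.2 rad, upright within 0.17 rad, at rest, released, casting still in it (y of basket in the frame of tank between -0.037 and 0.037 m and z of basket in the frame of tank between 0.058 and 0.067 m and x of basket in the frame of tank between -0.06 and -0.036 m and angle between the x axis of basket and the x axis of tank, either way round below 0.2 rad and angle between basket's own z axis and vertical below 0.17 rad and linear speed of basket below 0.02 m/s and angular speed of basket below 0.2 rad/s and not (contact force between basket and the fingers above 0.05 N) and z of casting in the frame of basket between -0.003 and 0.045 m and horizontal distance between casting and basket below 0.045 m); the robot touches nothing.
It fails at once if The basket is forced against the cleaner (more than 25 N between them) (contact force between basket and tank above 25 N).
It fails at once if The robot pushes on the cleaner with more than 25 N (contact force between the arm and tank above 25 N).
It fails at once if A bystander is moved by more than 20 mm (distance of any of pliers, cast_model, jar, bottle, spatula, brush, bowl from where it was at the start of the episode above 0.02 m).
It fails at once if The casting falls out of the basket (distance between casting and basket above 0.08 m).
It also fails if it takes over 72 s, if anything falls off the work surface, if the arm or the gripper's body presses on something with over 40 N, if the wrist force passes 120 N, or if a joint passes its speed limit or range.

## Working session

There is one attempt and no reset: what is moved stays moved. The work goes in short steps, each a Python script; the robot and the scene stay as the last script left them, time stands still between calls to the robot, and variables do not carry over. Pictures are saved under pics/ and viewed, and the job is handed in when it is done.

```bash
ls; mkdir -p pics
cat > h.py <<'E'
import numpy as np, cv2
from plant import *
def snap(n,f):
    d=grab_frame(n); cv2.imwrite('pics/'+f,d['pixels']); np.save('pics/'+f+'.npy',d,allow_pickle=True); return d
E
python3 - <<'E'
from h import *
for n in('scene','top'):
    d=snap(n,n+'0.png'); print({k:v for k,v in d.items() if k!='pixels'})
print(get_state())
E
```

```text
pics
{'fov_y': 43.26053804341485, 'cx': 278.9171380250757, 'cy': 215.3186948919172, 'cam_to_world': array([[-0.27661224, -0.80557359,  0.52396266,  1.20571979],
       [ 0.96097652, -0.23010107,  0.15355011,  0.2284795 ],
       [-0.00313155,  0.54598965,  0.83778607,  1.27890613],
       [ 0.        ,  0.        ,  0.        ,  1.        ]])}
{'fov_y': 45.133564259262855, 'cx': 277.4657497468148, 'cy': 205.67107531124063, 'cam_to_world': array([[-0.09722057,  0.97176507, -0.21499026,  0.11206188],
       [-0.99525643, -0.09570096,  0.0174917 ,  0.00934493],
       [-0.00357695,  0.21567099,  0.97645954,  1.71821706],
       [ 0.        ,  0.        ,  0.        ,  1.        ]])}
{'time_s': 0.1, 'qpos': array([-1.26840304e+00,  3.53566569e-01,  1.63404575e+00,  1.19375183e-05,
        1.15516476e+00, -2.40884046e-03]), 'joint_velocities': array([-0.00157196, -0.00131303, -0.00206805,  0.0004974 ,  0.00252693,
       -0.00054201]), 'effort': array([ 5.18644065e-04, -5.94905591e+01, -3.34930408e+01,  6.99150120e-02,
        1.82943558e-02, -3.61106447e-05]), 'position': array([ 0.18743687, -0.59578528,  0.21395244]), 'tcp_rot': array([ 9.88409611e-01,  1.51809388e-01, -8.30971122e-05, -5.86381708e-04]), 'contact_force': array([-0.3891458 , -0.21836879,  0.30732917]), 'ft_torque': array([0.02485531, 0.01653423, 0.01959828]), 'grip_width': 0.9988433936363782}
```

View pics/scene0.png

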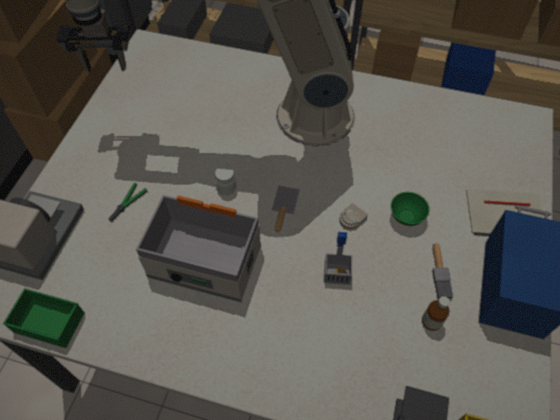

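View pics/top0.png

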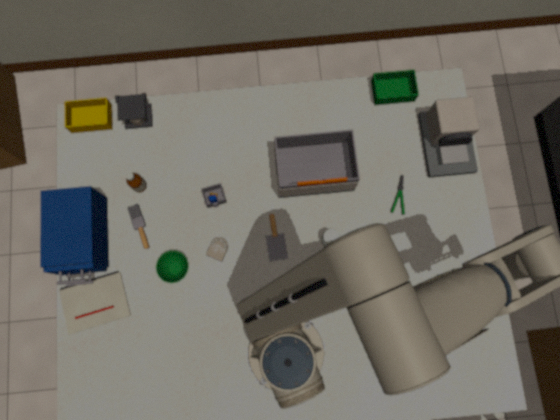

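Both views show the basket (scene ~(340,265), top ~(213,196)) and the tank with its orange saddle (scene ~(207,205), top ~(322,182)). I'll zoom in next.

```bash
cat >> h.py <<'E'
def load(f): return np.load('pics/'+f+'.npy',allow_pickle=True).item()
def ray(d,u,v):
    f=210/np.tan(np.radians(d['fov_y'])/2)
    c=np.array([(u-d['cx'])/f,-(v-d['cy'])/f,-1.]); M=d['cam_to_world']
    return M[:3,3],M[:3,:3]@c
def onz(d,u,v,z):
    o,r=ray(d,u,v); return o+r*(z-o[2])/r[2]
def proj(d,p):
    f=210/np.tan(np.radians(d['fov_y'])/2); M=d['cam_to_world']
    c=M[:3,:3].T@(np.array(p)-M[:3,3]); return np.array([d['cx']+f*c[0]/-c[2], d['cy']-f*c[1]/-c[2]])
def tri(a,b):
    (o1,r1),(o2,r2)=a,b
    A=np.stack([r1,-r2],1); t=np.linalg.lstsq(A,o2-o1,rcond=None)[0]
    p,q=o1+t[0]*r1,o2+t[1]*r2
    return (p+q)/2,np.linalg.norm(p-q)
def crop(img,x0,y0,x1,y1,s,f):
    c=cv2.resize(img[y0:y1,x0:x1],None,fx=s,fy=s,interpolation=cv2.INTER_CUBIC)
    cv2.imwrite('pics/'+f,np.clip(c.astype(float)*1.6,0,255).astype(np.uint8))
E
python3 - <<'E'
from h import *
S=load('scene0.png');T=load('top0.png')
def tile(name,img,x0,y0,x1,y1):
    crop(img,x0,y0,x1,y1,min(780/(x1-x0),580/(y1-y0)),name)
tile('c1.png',S['pixels'],300,215,380,295)
tile('c2.png',T['pixels'],190,170,240,220)
tile('c3.png',S['pixels'],130,185,270,305)
tile('c4.png',T['pixels'],260,120,370,205)
for n,d in(('S',S),('T',T)):
    h=cv2.cvtColor(d['pixels'],cv2.COLOR_BGR2HSV)
    for c,lo,hi in(('or',(3,170,90),(14,255,255)),('bl',(105,140,40),(130,255,255))):
        m=cv2.inRange(h,lo,hi); k,_,st,ce=cv2.connectedComponentsWithStats(m)
        for i in range(1,k):
            if st[i,4]>15: print(n,c,st[i],ce[i])
E
```

```text
S or [178 197  57  15 139] [206.23741007 204.20863309]
S bl [ 443   44   52   50 1904] [469.17016807  68.3592437 ]
S bl [ 480  211   80  117 5421] [529.27061428 263.52001476]
S bl [338 233   8  13  81] [341.40740741 238.43209877]
S bl [509 305  11  10  40] [514.125 309.825]
S bl [533 321   6  13  25] [535.92 326.76]
S bl [519 322  12  10  32] [524.1875  327.09375]
T or [309 178  30   6  62] [324.58064516 181.12903226]
T or [298 182  15   4  31] [303.93548387 183.16129032]
T bl [  41  188   65   86 4131] [ 67.3909465  230.58871944]
T bl [209 196   8   6  37] [212.40540541 198.48648649]
```

```bash
cd pics; python3 -c "
import cv2,numpy as np
for a,b,o in(('c1','c2','m1'),('c3','c4','m2')):
    A,B=[cv2.resize(cv2.imread(x+'.png'),None,fx=1,fy=1) for x in(a,b)]
    print(A.shape,B.shape)"
```

```text
(580, 580, 3) (580, 580, 3)
(580, 677, 3) (580, 751, 3)
```

View pics/c1.png

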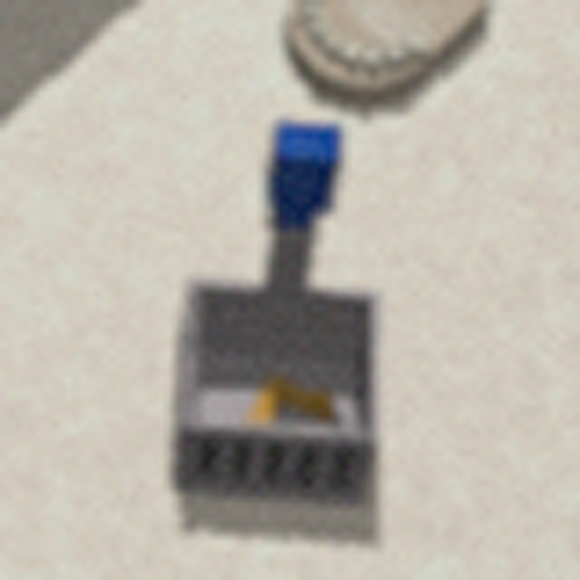

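View pics/c2.png

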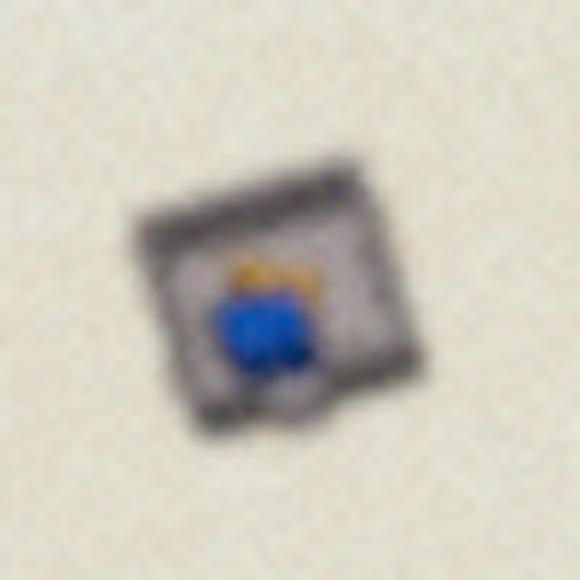

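View pics/c3.png

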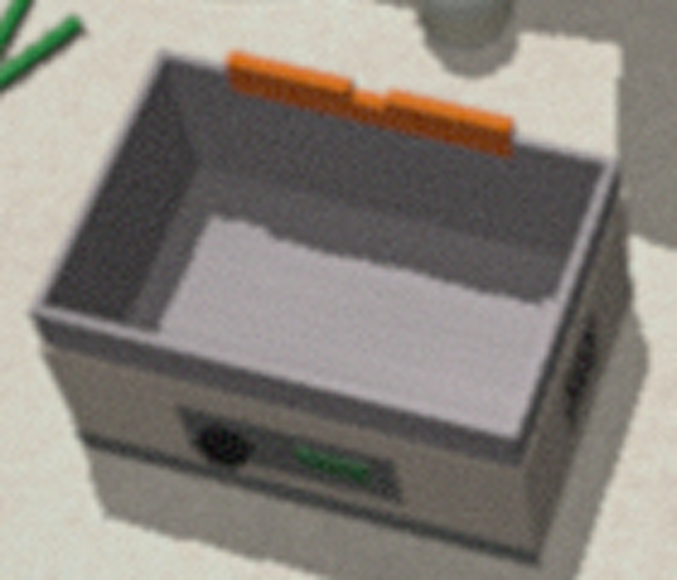

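View pics/c4.png

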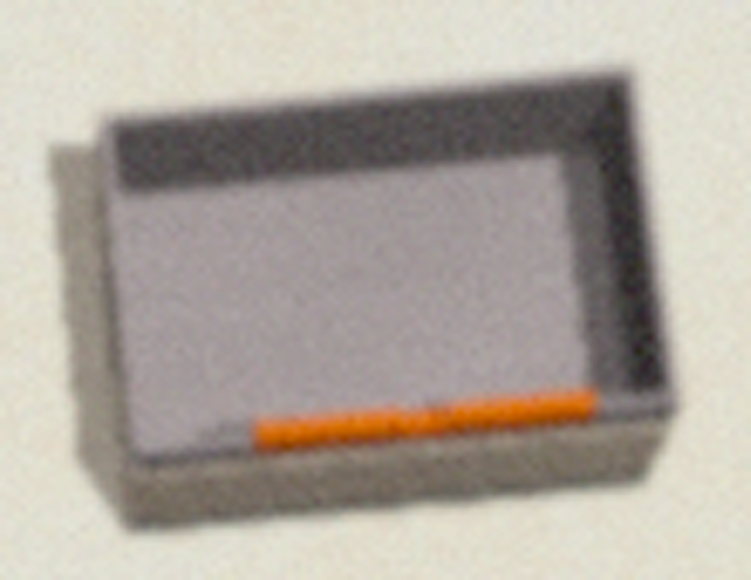

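```bash
cat > fit.py <<'E'
from h import *
from scipy.optimize import least_squares
S=load('scene0.png');T=load('top0.png')
def pix(p,x0,y0,s): return ((p[0]+.5)/s-.5+x0,(p[1]+.5)/s-.5+y0)
c3=dict(fl=(163,52),fr=(617,160),rr=(520,462),rl=(36,312))   # image left = -y?
c4=dict(rl=(103,118),rr=(632,72),fr=(675,408),fl=(125,462))
s3=677/140;s4=750.6/110
# scene: image left => world -y
world={'fm':(-.085,-.13),'fp':(-.085,.13),'rm':(.085,-.13),'rp':(.085,.13)}
obs=[]
for k,n in(('fl','fm'),('fr','fp'),('rr','rp'),('rl','rm')): obs.append((S,pix(c3[k],130,185,s3),world[n],'S'+n))
for k,n in(('fl','fp'),('fr','fm'),('rr','rm'),('rl','rp')): obs.append((T,pix(c4[k],260,120,s4),world[n],'T'+n))
P=[]
for d,p,w,n in obs: q=onz(d,*p,.15); print(n,q[:2].round(4)); 
def res(v,sel='ST'):
    c,s=np.cos(v[2]),np.sin(v[2]); r=[]
    for d,p,w,n in obs:
        if n[0] not in sel: continue
        r+=list(onz(d,*p,.15)[:2]-[v[0]+c*w[0]-s*w[1],v[1]+s*w[0]+c*w[1]])
    return np.array(r)
for sel in('S','T','ST'):
    r=least_squares(res,[.6,-.3,0],args=(sel,)); print(sel,r.x.round(4),(r.fun*1000).round(1))
v=r.x; np.save('tank.npy',v)
def totank(p): c,s=np.cos(v[2]),np.sin(v[2]); d=p[:2]-v[:2]; return np.array([c*d[0]+s*d[1],-s*d[0]+c*d[1]])*1000
for n,p,z in(('L top rear',(230,67),.162),('notchL',(352,92),.162),('notchR',(386,105),.162),('R',(513,125),.162)):
    print(n,totank(onz(S,*pix(p,130,185,s3),z)).round(1))
for n,p,z in(('top end -y',(598,400),.162),('+y',(255,436),.162),('notch',(418,418),.158)):
    print(n,totank(onz(T,*pix(p,260,120,s4),z)).round(1))
def basket(p,z): return
sc1=580/80; sc2=580/50
# basket rim corners z=.055
for n,d,p,a in(('S h-',S,(190,287),(300,215,sc1)),('S h+',S,(378,295),(300,215,sc1)),('S f+',S,(375,435),(300,215,sc1)),('S f-',S,(180,432),(300,215,sc1)),
  ('T f+',T,(138,220),(190,170,sc2)),('T f-',T,(355,160),(190,170,sc2)),('T h-',T,(422,370),(190,170,sc2)),('T h+',T,(205,432),(190,170,sc2))):
    print(n,onz(d,*pix(p,*a),.055).round(4))
gs=pix((308,142),300,215,sc1); gt=pix((265,330),190,170,sc2)
print('grip top S',onz(S,*gs,.146).round(4),'T',onz(T,*gt,.146).round(4), tri(ray(S,*gs),ray(T,*gt)))
E
python3 fit.py
```

```text
Sfm [ 0.5228 -0.2858]
Sfp [ 0.5217 -0.0294]
Srp [ 0.702  -0.0227]
Srm [ 0.6898 -0.2847]
Tfp [ 0.5173 -0.026 ]
Tfm [ 0.518  -0.2863]
Trm [ 0.6862 -0.2877]
Trp [ 0.688  -0.0321]
S [ 0.6091 -0.1557 -0.008 ] [-0.2 -0.9 -3.4 -4.5  6.9  3.7 -3.3  1.6]
T [ 0.6024 -0.158  -0.0082] [-1.2  1.4  1.7  1.  -0.1  1.  -0.4 -3.4]
ST [ 0.6057 -0.1568 -0.0081] [ 3.1  0.3 -0.1 -3.3 10.2  4.9  0.1  2.8 -4.5  0.2 -1.7 -0.1 -3.4 -0.2
 -3.7 -4.5]
L top rear [-75.7 -86. ]
notchL [-79.  -17.9]
notchR [-76.2   2.2]
R [-83.2  70.6]
top end -y [-82.7 -92.6]
+y [-85.6  68.9]
notch [-82.8  -8.3]
S h- [0.5236 0.1565 0.055 ]
S h+ [0.5081 0.2228 0.055 ]
S f+ [0.5638 0.2333 0.055 ]
S f- [0.5817 0.1666 0.055 ]
T f+ [0.563  0.2308 0.055 ]
T f- [0.5749 0.1662 0.055 ]
T h- [0.5099 0.1514 0.055 ]
T h+ [0.4976 0.2156 0.055 ]
grip top S [0.5078 0.1878 0.146 ] T [0.5037 0.1859 0.146 ] (array([0.50483247, 0.18703653, 0.14094026]), np.float64(0.0011625533097404058))
```

```bash
sed -i 's/rr=(520,462)/rr=(521,440)/' fit.py
cat >> fit.py <<'E'
print('---')
B=[(S,(188,287),(300,215,sc1),(-.03,-.035,.055)),(S,(378,293),(300,215,sc1),(-.03,.035,.055)),
 (T,(138,218),(190,170,sc2),(.03,.035,.055)),(T,(355,158),(190,170,sc2),(.03,-.035,.055)),
 (S,(308,142),(300,215,sc1),(-.0365,0,.146)),(T,(265,330),(190,170,sc2),(-.0365,0,.146)),
 (T,(422,370),(190,170,sc2),(-.03,-.035,0)),(T,(205,432),(190,170,sc2),(-.03,.035,0))]
def rb(b,sel=None):
    c,s=np.cos(b[2]),np.sin(b[2]); r=[]
    for d,p,a,w in B:
        if sel is not None and d is not sel: continue
        r+=list(onz(d,*pix(p,*a),w[2])[:2]-[b[0]+c*w[0]-s*w[1],b[1]+s*w[0]+c*w[1]])
    return np.array(r)
for sel in(S,T,None):
    r=least_squares(rb,[.54,.19,.2],args=(sel,)); print(r.x.round(4),(r.fun*1000).round(1))
E
python3 fit.py
```

```text
Sfm [ 0.5228 -0.2858]
Sfp [ 0.5217 -0.0294]
Srp [ 0.6906 -0.026 ]
Srm [ 0.6898 -0.2847]
Tfp [ 0.5173 -0.026 ]
Tfm [ 0.518  -0.2863]
Trm [ 0.6862 -0.2877]
Trp [ 0.688  -0.0321]
S [ 0.6062 -0.1565  0.0045] [ 1.   1.   1.1 -2.6 -0.1  0.1 -2.   1.4]
T [ 0.6024 -0.158  -0.0082] [-1.2  1.4  1.7  1.  -0.1  1.  -0.4 -3.4]
ST [ 0.6043 -0.1573 -0.0019] [ 3.7  1.3  2.2 -2.3  1.   1.4  0.7  2.7 -2.3  1.1 -1.1  0.8 -2.8 -0.3
 -1.5 -4.7]
L top rear [-74.8 -85.1]
notchL [-77.6 -17. ]
notchR [-74.8   3.1]
R [-81.3  71.5]
top end -y [-81.9 -91.6]
+y [-83.7  69.8]
notch [-81.4  -7.3]
S h- [0.5236 0.1565 0.055 ]
S h+ [0.5081 0.2228 0.055 ]
S f+ [0.5638 0.2333 0.055 ]
S f- [0.5817 0.1666 0.055 ]
T f+ [0.563  0.2308 0.055 ]
T f- [0.5749 0.1662 0.055 ]
T h- [0.5099 0.1514 0.055 ]
T h+ [0.4976 0.2156 0.055 ]
grip top S [0.5078 0.1878 0.146 ] T [0.5037 0.1859 0.146 ] (array([0.50483247, 0.18703653, 0.14094026]), np.float64(0.0011625533097404058))
---
[0.5442 0.1964 0.2416] [ 0.4  0.5  0.6 -0.6 -1.   0.1]
[0.5424 0.1936 0.1829] [-1.9 -2.7 -2.8  1.5 -2.9 -1.1  3.8  2.4  3.8 -0.2]
[0.5432 0.1941 0.1923] [ 3.4  1.8  0.2 -0.2 -2.4 -3.4 -3.8  0.7  0.4  0.6 -3.7 -1.3  2.6  2.1
  3.3 -0.3]
```

```bash
cat >> h.py <<'E'
from scipy.spatial.transform import Rotation as R
def down(psi):
    y=np.array([np.cos(psi),np.sin(psi),0]); z=np.array([0,0,-1.]); x=np.cross(y,z)
    return R.from_matrix(np.stack([x,y,z],1)).as_quat()
E
python3 - <<'E'
from h import *
for off in(0,np.pi):
    print(inverse_kinematics([.5064,.187,.26],down(.2+off)), inverse_kinematics([.52,-.144,.3],down(off)))
E
```

```text
[ 3.50961888e-01  1.77626440e-01  1.76425226e+00 -4.44089210e-16
  1.19971396e+00  1.50961888e-01] [-2.72933194e-01  1.45442351e-01  1.71382359e+00 -4.44089210e-16
  1.28232671e+00 -2.72933194e-01]
[ 3.50961888e-01  1.77626440e-01  1.76425226e+00 -4.44089210e-16
  1.19971396e+00 -2.99063077e+00] [-2.72933194e-01  1.45442351e-01  1.71382359e+00 -4.44089210e-16
  1.28232671e+00  2.86865946e+00]
```

Run:
```python
from h import *
move_to([.5064,.187,.26],down(.2))
move_straight([.5064,.187,.165],vel=.15)
d=snap('scene','s1.png'); t=snap('top','t1.png'); print(get_state()['time_s'],get_state()['position'])
crop(d['pixels'],290,180,400,290,5.2,'d1.png')
```

```text
3.9583 [0.50721183 0.18723392 0.16613816]
```

View pics/d1.png

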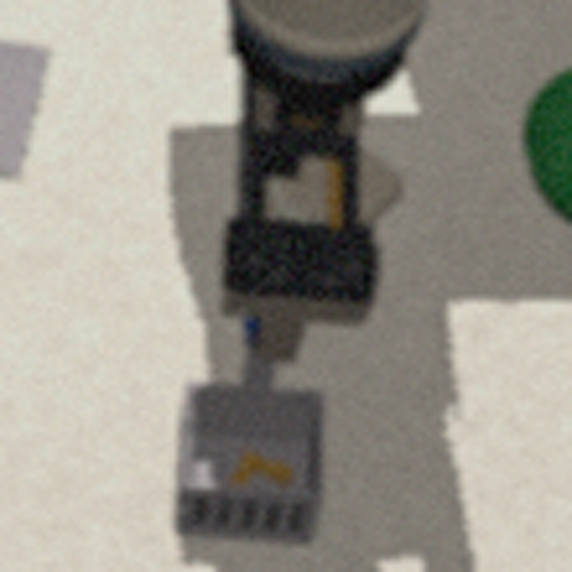

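Run:
```python
from h import *
d=load('s1.png')
for p in([.5072,.1872,.106],[.5072,.1872,.126],[.5072,.1872,.166],[.553,.196,.166]):
    print(((proj(d,p)-[290,180])*5.2).round())
c=np.array([.5064,.187]);
for w in((0,-.012,.106),(0,.012,.106),(0,-.012,.126)):
    q=c+R.from_euler('z',.2).as_matrix()[:2,:2]@w[:2]; print(w,((proj(d,[*q,w[2]])-[290,180])*5.2).round())
```

```text
[262. 322.]
[266. 302.]
[274. 258.]
[271. 344.]
(0, -0.012, 0.106) [237. 319.]
(0, 0.012, 0.106) [286. 322.]
(0, -0.012, 0.126) [241. 298.]
```

The far pad's tip (crop ~(275,340)) is within about 2 mm of its predicted spot, and the blue grip's left edge (~245,325) shows behind it in line. Next I grasp.

Run:
```python
from h import *
move_straight([.5064,.187,.110],vel=.08)
s=get_state();print(s['contact_force'].round(2))
move_gripper(0.0)
wait(.2)
s=get_state();print(s['time_s'],s['contact_force'].round(2),s['ft_torque'].round(3),s['grip_width']*92,s['position'])
move_straight([.5064,.187,.21],vel=.1)
wait(.2)
s=get_state();print(s['time_s'],s['contact_force'].round(2),s['ft_torque'].round(3),s['grip_width']*92,s['position'])
d=snap('scene','s2.png');t=snap('top','t2.png')
crop(d['pixels'],290,150,400,260,5.2,'d2.png')
```

```text
[0.2  1.06 0.23]
6.125 [ 0.57 -0.42 -0.13] [-0.018 -0.266 -0.   ] 15.836409948503238 [0.50653213 0.18701256 0.11003751]
7.475 [ 0.37  0.72 -2.56] [-0.056 -0.022  0.023] 16.221212996837654 [0.50610383 0.18689634 0.20940506]
```

View pics/d2.png

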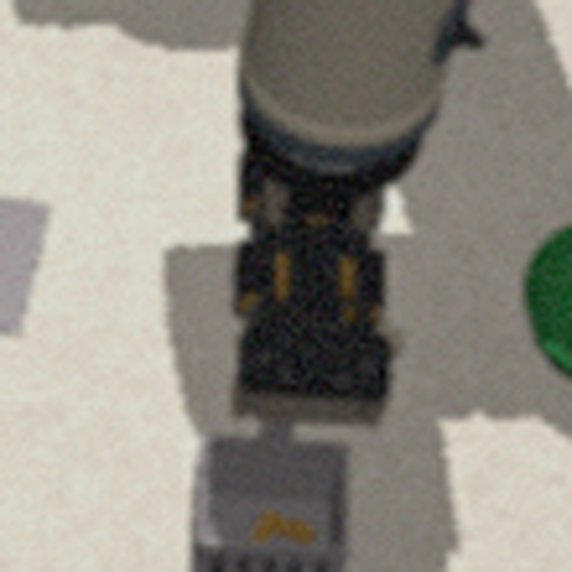

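Secure: width 16.2 mm, about 2.6 N lifted. I'll carry it over the tank, lower the body inside (biased +x off the saddle skirt) and look.

Run:
```python
from h import *
move_straight([.5064,.187,.31],vel=.15)
move_to([.5243,-.143,.31],down(0))
wait(.2)
s=get_state();print(s['time_s'],s['contact_force'].round(2),s['ft_torque'].round(3),s['position'])
d=snap('scene','s3.png');t=snap('top','t3.png')
crop(d['pixels'],130,130,270,270,4.2,'d3.png')
crop(t['pixels'],250,100,390,240,4.2,'e3.png')
```

```text
9.8417 [ 0.66  0.57 -2.8 ] [-0.062 -0.018 -0.015] [ 0.52457625 -0.14193641  0.31001569]
```

View pics/d3.png

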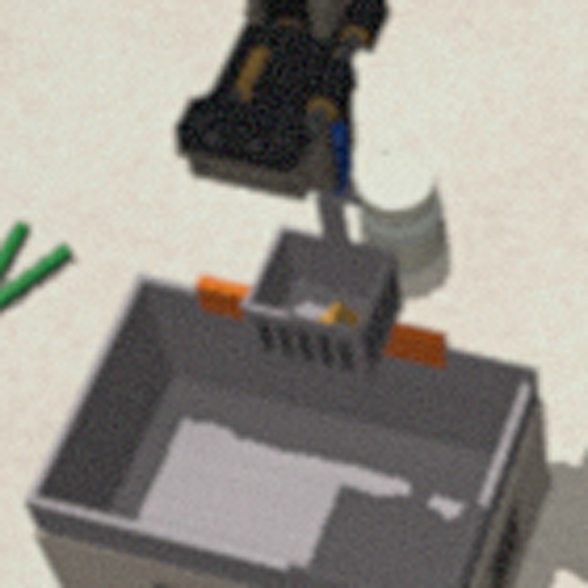

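View pics/e3.png

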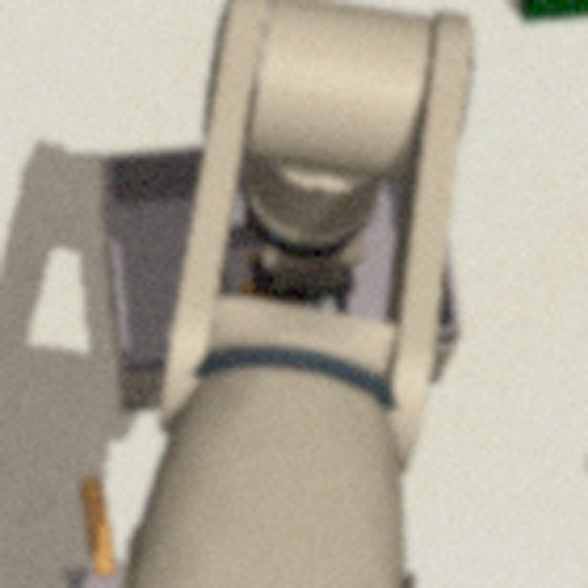

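The scene crop shows the basket over the tank, rim roughly parallel to the saddle; hook-side rim corners at ~(285,230) and ~(398,268), clear of the jar.

Run:
```python
from h import *
d=load('s3.png')
for p in((285,230),(398,267),(245,305),(383,343)):
    print(onz(d,130+p[0]/4.2,130+p[1]/4.2,.255).round(4))
for w in((.0065,-.035),(.0065,.035),(.0665,-.035),(.0665,.035)):
    print(w,((proj(d,[.5246+w[0],-.142+w[1],.255])-130)*4.2).round())
```

```text
[ 0.5347 -0.1704  0.255 ]
[ 0.5415 -0.0997  0.255 ]
[ 0.5895 -0.1734  0.255 ]
[ 0.5924 -0.0907  0.255 ]
(0.0065, -0.035) [276. 223.]
(0.0065, 0.035) [392. 250.]
(0.0665, -0.035) [238. 306.]
(0.0665, 0.035) [356. 334.]
```

```bash
cat >> h.py <<'E'
def F(): return np.array(get_state()['contact_force'])
def avgF(n=4):
    a=[]
    for _ in range(n): wait(.01); a.append(F())
    return np.mean(a,0)
E
python3 - <<'E'
from h import *
x,y=.5243,-.143
move_straight([x,y,.275],vel=.12)
z=.275
while z>.222:
    z-=.008; move_straight([x,y,z],vel=.06); f=F()
    if abs(f[0]-.6)>4 or abs(f[1]-.5)>4 or f[2]>2: print('contact');break
s=get_state();print(z,s['time_s'],s['contact_force'].round(2),s['ft_torque'].round(3),s['position'])
d=snap('scene','s4.png')
crop(d['pixels'],160,165,250,235,8.3,'d4.png')
E
```

```text
0.21899999999999997 12.3667 [-0.59 -0.06 -4.2 ] [-0.075  0.089  0.058] [ 0.52393823 -0.14288427  0.21847867]
```

View pics/d4.png

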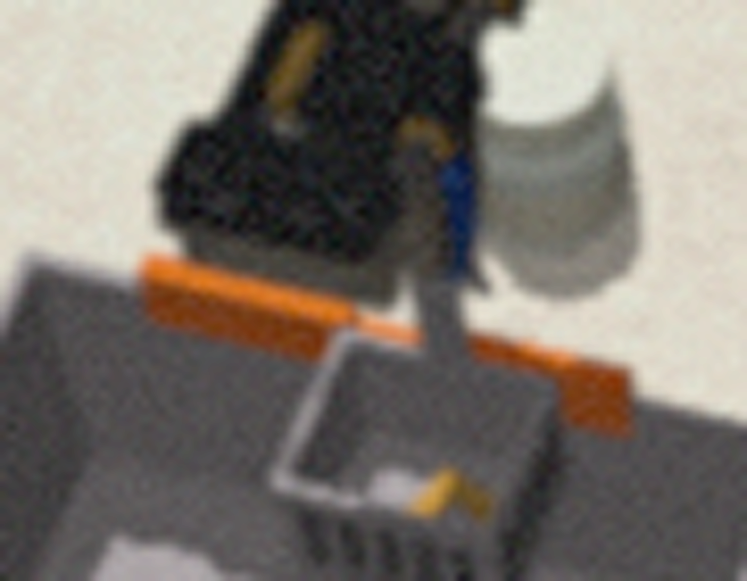

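Basket rim (345,330)–(550,378) is parallel to the saddle top, with the riser (~445,320) clearly on the +y side of the notch (~355–413). Now I lower it gently onto the saddle.

Run:
```python
from h import *
x,y=.5223,-.139
move_straight([x,y,.219],vel=.05); wait(.15)
f0=avgF(8); print('f0',f0.round(2))
z=.219
while z>.176:
    z-=.003 if z>.190 else .001
    move_straight([x,y,z],vel=.03); df=avgF(3)-f0
    print(round(z,4),df.round(1))
    if np.abs(df).max()>3.5: break
s=get_state();print(s['time_s'],s['position'])
d=snap('scene','s5.png')
crop(d['pixels'],160,165,250,235,8.3,'d5.png')
```

```text
f0 [ 0.01  0.17 -2.85]
0.216 [ 0.3 -0.3 -0.1]
0.213 [-0.2 -0.5 -0.2]
0.21 [ 0.3 -0.2 -0.1]
0.207 [ 0.7 -0.4 -0.1]
0.204 [ 0.2 -0.4 -0.1]
0.201 [ 0.2 -0.4  0.6]
0.198 [ 0.1 -0.   0.2]
0.195 [-0.6 -0.5  0.1]
0.192 [ 0.2 -0.2 -0. ]
0.189 [-0.3 -0.1  0.7]
0.188 [-0.1 -0.5 -0. ]
0.187 [ 0.3 -0.4  0. ]
0.186 [-0.1 -0.2 -0.2]
0.185 [-0.1 -0.1  0.2]
0.184 [-0.2 -0.6 -0.1]
0.183 [ 0.  -0.1 -0.5]
0.182 [0.3 0.1 0.4]
0.181 [-2.2  0.5  9.7]
17.8333 [ 0.52249368 -0.1390408   0.18191403]
```

View pics/d5.png

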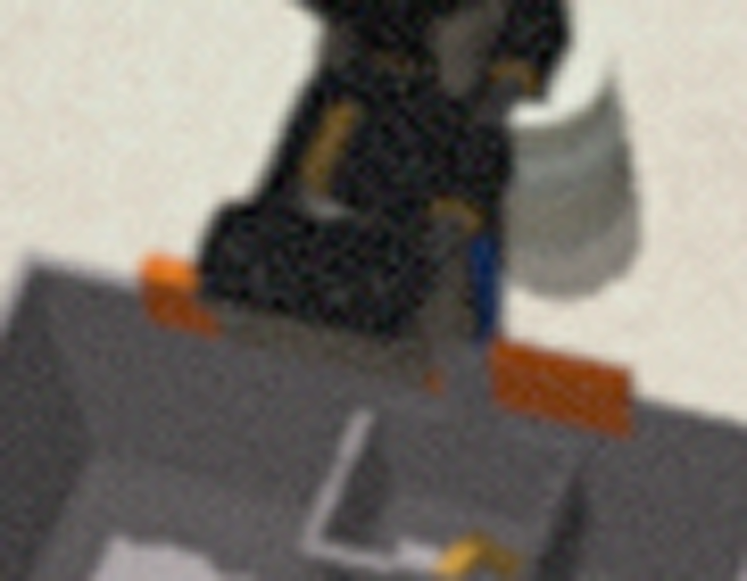

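Contact came at exactly the expected height (~0.1815), straddling at the right of the notch. I'll lighten the load and slide in -y.

Run:
```python
from h import *
f0=np.array([0.05,-.1,-2.85])
x,y,z=.5223,-.139,.1816
move_straight([x,y,z],vel=.02); wait(.1); df=avgF(4)-f0; print(df.round(1))
while y>-.185:
    y-=.001
    move_straight([x,y,z],vel=.02); df=avgF(3)-f0
    p=get_state()['position']
    print(round(y,4),round(z,4),df.round(1),p[2].round(4))
    if np.abs(df[:2]).max()>5 or df[2]>12: print('side');break
    if df[2]<1.5:
        # try lowering
        zt=z-.0008; move_straight([x,y,zt],vel=.02); df=avgF(3)-f0; print('  probe',round(zt,4),df.round(1))
        if df[2]<2: 
            zt-=.0012; move_straight([x,y,zt],vel=.02); df=avgF(3)-f0; print('  probe2',round(zt,4),df.round(1))
            if df[2]<2.: z=zt; print('IN?');break
            zt+=.0012
        z=zt
    elif df[2]>5: z+=.0003
s=get_state();print(s['time_s'],s['position'],s['contact_force'],z)
```

```text
[-1.6  0.4  7.4]
-0.14 0.1816 [-1.   3.9  8.5] 0.1819
-0.141 0.1819 [-0.4  4.5  6. ] 0.182
-0.142 0.1822 [0.1 1.5 2.8] 0.182
-0.143 0.1822 [0.2 0.7 1. ] 0.182
  probe 0.1814 [-2.4  0.8  7.7]
-0.144 0.1814 [-1.9  3.9  8.4] 0.1819
-0.145 0.1817 [-1.6  3.1  7.7] 0.1819
-0.146 0.182 [-0.6  1.5  5. ] 0.182
-0.147 0.182 [-0.4  3.   4.2] 0.182
-0.148 0.182 [0.7 2.6 3.4] 0.182
-0.149 0.182 [-0.7  1.7  3.6] 0.182
-0.15 0.182 [0.5 2.2 3.5] 0.182
-0.151 0.182 [-0.5  2.2  3.4] 0.182
-0.152 0.182 [-0.3  1.6  3. ] 0.182
-0.153 0.182 [-0.1  1.8  3.3] 0.182
-0.154 0.182 [0.2 1.8 2.9] 0.182
-0.155 0.182 [-0.3  1.8  2.8] 0.182
-0.156 0.182 [0.  1.3 2.3] 0.182
-0.157 0.182 [0.2 1.1 2.7] 0.182
-0.158 0.182 [0.4 0.8 2.2] 0.182
-0.159 0.182 [-0.3  0.3  1.8] 0.182
-0.16 0.182 [-0.2  1.1  2.2] 0.182
-0.161 0.182 [-0.5  0.9  1.6] 0.182
-0.162 0.182 [0.5 0.3 1.6] 0.182
-0.163 0.182 [0.1 0.2 0.9] 0.182
  probe 0.1812 [-1.8  0.9  7.6]
-0.164 0.1812 [-1.2  3.4  7.8] 0.1814
-0.165 0.1815 [-0.4  0.3  0.3] 0.181
  probe 0.1807 [0.1 0.1 0.2]
  probe2 0.1795 [-0.   0.1  0. ]
IN?
26.5167 [ 0.52224458 -0.16498703  0.17940534] [ 0.29012706 -0.10070373 -2.74379942] 0.1795
```

Run:
```python
from h import *
f0=np.array([0.05,-.1,-2.85])
x,y,z=.5223,-.1662,.1795
move_straight([x,y,z],vel=.02); df=avgF(4)-f0; print(df.round(1))
while z>.172:
    z-=.001 if z>.1755 else .0005
    move_straight([x,y,z],vel=.02); df=avgF(3)-f0; print(round(z,4),df.round(1))
    if np.abs(df[:2]).max()>4 or df[2]>2.5: break
wait(.15)
s=get_state();print(s['time_s'],s['position'],(s['contact_force']-f0).round(2),s['ft_torque'])
d=snap('scene','s6.png')
crop(d['pixels'],160,165,250,235,8.3,'d6.png')
```

```text
[-0.2  0.7 -0. ]
0.1785 [0.1 0.  0. ]
0.1775 [ 0.5  0.3 -0.5]
0.1765 [ 0.1  0.5 -0.3]
0.1755 [-0.6  0.5 -0.4]
0.175 [-0.2 -0.1  0. ]
0.1745 [-0.3  0.1  0.1]
0.174 [ 0.1  0.7 -0. ]
0.1735 [-2.   0.8  7.4]
29.15 [ 0.5223882  -0.16623136  0.17393591] [-3.37  0.82  8.91] [0.10177997 0.45338389 0.00628717]
```

View pics/d6.png

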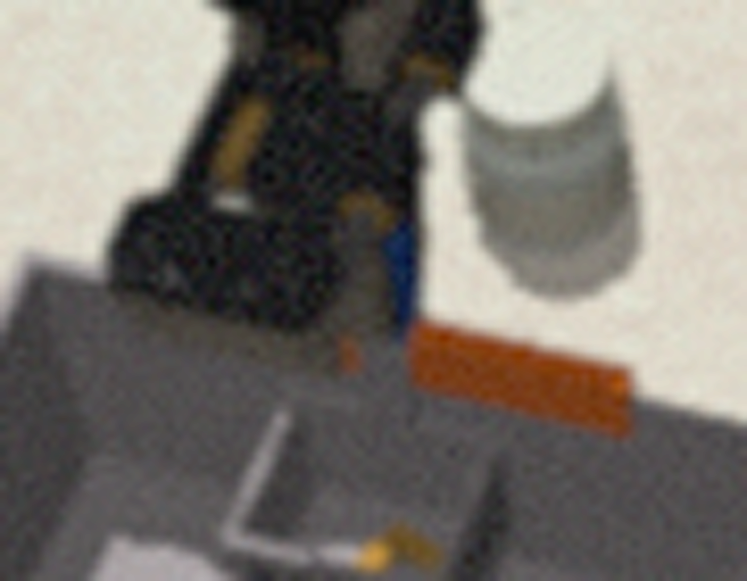

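The drop was 8 mm (0.182→0.174), and the crop shows the riser (~380,370) seated in the notch with the casting in the basket. Next: ease the load, release, retreat.

Run:
```python
from h import *
x,y=.5223,-.1662
move_straight([x,y,.1741],vel=.02); wait(.1); print(F().round(2))
move_gripper(0.5); wait(.3); print(F().round(2),get_state()['grip_width'])
move_straight([x,y,.30],vel=.08)
s=get_state();print(s['time_s'],s['position'],s['contact_force'].round(2))
move_to([.42,.05,.33],down(0)); wait(.5)
d=snap('scene','s7.png');t=snap('top','t7.png');s=get_state();print(s['time_s'],s['contact_force'].round(2))
crop(d['pixels'],130,165,270,305,4.15,'d7.png')
crop(t['pixels'],260,120,370,205,6.8,'e7.png')
```

```text
[0.49 0.84 0.01]
[-0.27 -0.01  0.01] 0.5003389159218447
32.1833 [ 0.52206613 -0.16613148  0.29950151] [ 0.36 -0.5  -0.06]
33.7333 [ 0.18  0.26 -0.27]
```

View pics/d7.png

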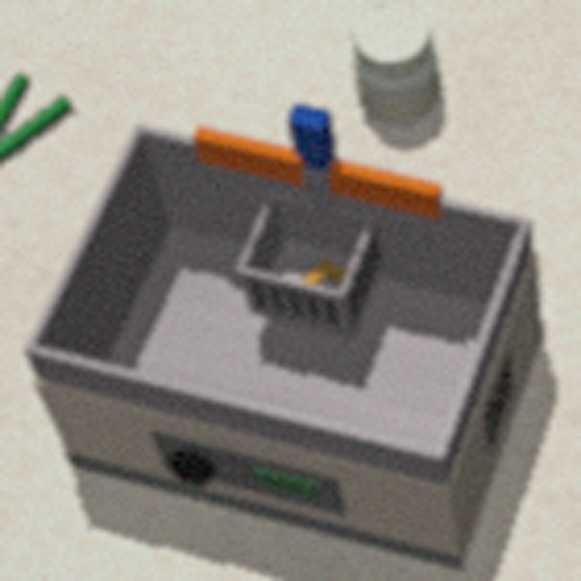

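View pics/s7.png

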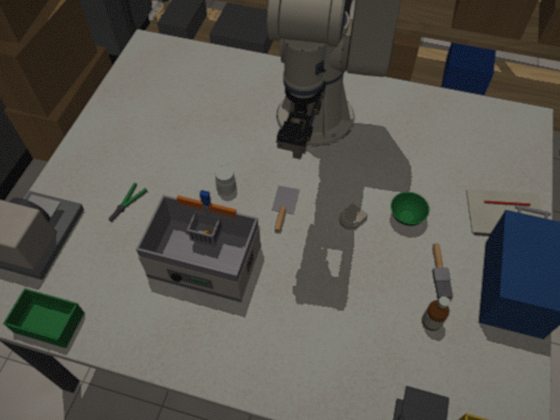

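View pics/e7.png

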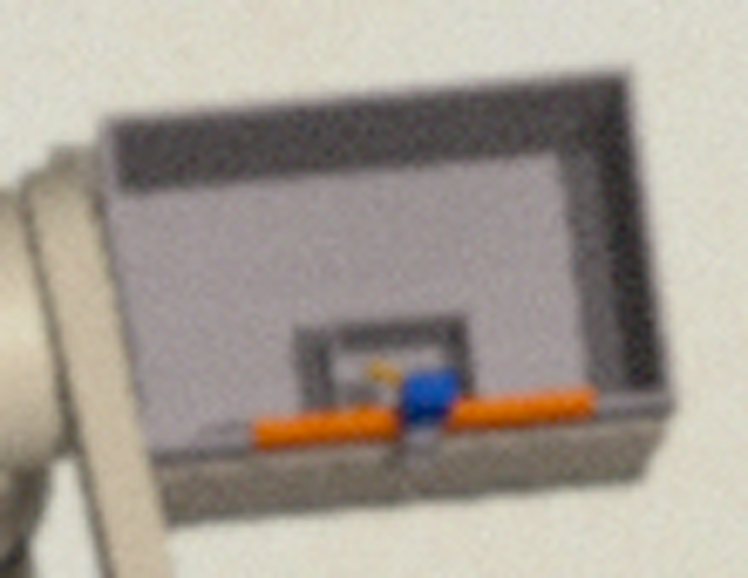

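The basket hangs straight in the notch (scene crop ~(317,175)), the casting is inside (~(322,272)), the arm is clear and the bystanders sit where they were. I'm signing off.

```bash
python3 -c "
from h import *
sign_off(); print(get_state()['time_s'])"
```

```text
the job is handed in; nothing more can be done
the job is handed in; nothing more can be done
```

The basket, with the casting in it, is hanging inside the tank with its lip home in the notch. I handed the job in at about 34 s of the 72 s allowed; sign-off gave no verdict.

- **What I did:** I gripped the blue block across its 16 mm side, carried the basket over the tank and lowered it onto the saddle about 25 mm to the +y side of the notch. I then slid it in -y with a light load until the lip came free at y ≈ -0.165 m. After moving 1 mm further in, I lowered it home, eased the load off, opened the fingers and backed away.
- **Seating:** the tool height went from 0.182 m with the lip on the saddle to 0.174 m when seated. That matches the expected 8 mm drop.
- **Forces:** the contact force I measured peaked at about 10 N, against the 25 N limit. My slide aimed for less than 5 N, but a few steps reached 7–8.5 N before I eased off.
- **Final pictures:** both views show the basket straight in the notch and the casting inside it, and the arm is clear of everything. By eye the bystanders had not moved; I did not measure them.
- **Disagreements:** the two cameras differed by about 4 mm in x, so I used the average and relied on the force readings for the final fit. One picture of the basket high over the tank suggested it was turned by up to 0.1 rad; a closer picture showed it parallel to the saddle.

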